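Find the rocking inspection cover on the deck panel and press it home

TASK

One of the four black inspection covers on the aluminium deck panel is not home: press gently on the edges of the covers with closed fingertips until you find the one that rocks, then press that one down at its middle until it is fully home, and finish with the fingertips still pressing down on it. Only touch and press: do not hammer the covers, and leave the tools and other things lying about where they are.

Things in the scene. Friction and masses are not known exactly. Their poses are not given: they have to be found in the camera images.
- deck_panel: riveted aluminium deck panel on timber battens, 360 (its x) x 520 (its y) mm, fixed to the bench. Origin: centre of its underside at bench height, x roughly away from the robot, z up; its top face is 40 mm above the origin. Carries the four covers, a jar, a tape roll and a brass weight
- cover_a: round black push-in inspection cover, one of four identical ones (places are mixed, and nothing seen tells the loose one): 100 mm in diameter, flat top, 12 mm deep ribbed skirt overlapping a collar welded on the panel. Origin: centre of its top face (14 mm white dot), 58 to 64 mm above the bench as found (collars differ, so height tells nothing); z up along its axis
- cover_b: cover like cover_a, origin and axes alike. Three of the four covers are properly home: solid wherever pressed, giving less than 1 mm. The fourth looks the same and sits level, but rocks; pressing only its rim never seats it
- cover_c: cover like cover_a, origin and axes alike. How the rocking one behaves: about 2 N on its rim (38 mm or more off centre), on any side, tips it 0.11 rad: the pressed edge drops about 5 mm, the middle stays up; it springs back level when released
- cover_d: cover like cover_a, origin and axes alike. How the rocking one is seated: a push of about 9 to 13 N on its middle slides it 4 mm straight down on to its firm seat, where it stays by itself and no longer rocks
- rivet_jar: small jar with red cap, 40 mm in diameter, 55 mm tall, standing on the panel between covers; origin at the centre of its underside; bystander
- tape_roll: blue roll, 56 mm in diameter, 24 mm tall, lying flat on the panel; origin at the centre of its underside; bystander
- weight: brass weight, 40 mm in diameter, 46 mm tall, standing on the panel; origin at the centre of its underside; bystander
- wrench: steel wrench lying on the bench to the left of the panel; bystander
- hammer: hammer lying on the bench to the right of the panel; bystander
- mug: blue mug, 76 mm in diameter, 90 mm tall, on the bench at the left; bystander
- spray_can: can with a green label, 60 mm in diameter, 170 mm tall, on the bench at the right; bystander

How it is judged:
By the outcome, as a careful person would: the job done as asked, in the order asked, and still so for the second after the job is handed in, while the arm keeps its last pose, push and grip.
It also fails if it takes over 48 s, if anything falls off the work surface, if the arm or the gripper's body presses on something with over 40 N, if the wrist force passes 120 N, or if a joint passes its speed limit or range.

ROBOT

A 6-joint arm with a two-finger parallel gripper is mounted at the origin on the work surface. World frame = base frame: x ahead of the robot, y to its left, z up, the work surface at z = 0. Lengths are in m, angles in degrees, forces in N, time in s.
With the tool pointing down it reaches from about 0.325 to 0.75 m from the base axis. Payload 7.6 kg.
Tool frame: the origin (TCP) lies at the centre of the arm's flange, where the gripper is bolted on; the fingertips stand 173 mm ahead of it and the grasp point (between the pads) lies 155 mm ahead of it; z points along the fingers, y is the line along which they close (so a half turn about z gives the same grasp; the last joint's range is limited). The gripper opens to 85 mm and grips with 20 to 120 N. Pads are 22 mm wide; open, the fingers measure 114 mm over their backs; the gripper's body (76 mm by 85 mm) begins 54 mm behind the grasp point. The pads swing forward as they close: fully open they stand 13 mm farther back than shut.
Start: joints at [-77.997, 2.991, 80.254, -0, 96.75, -4.028], TCP at [0.145, -0.505, 0.405] pointing down, gripper open.
Joint ranges: [-166.34, 166.34], [-52.06, 124.39], [6.96, 135.62], [-60.46, 240.46], [14.63, 156.25], [-167.68, 167.68]. Speed limits (degrees/s): [147.25, 147.25, 172.46, 180, 180, 180].

INTERFACE

Orientations are given as [roll, pitch, yaw] about the fixed x, y, z axes, in that order (R = Rz(yaw) Ry(pitch) Rx(roll)).
In Python, from station import ctrl gives the robot as it stands.
- The arm moves only by the tool step_arm, never from a script. Its argument "increments" is a list of rows, each an object of numbers: "jaw": the opening, from 0 (shut) to 1 (fully open); "x", "y", "z": the shift along the tool's x, y, z in m; "turn": the turn about the tool's z in rad. A call has 1 to 20 rows; each row shifts and turns the commanded pose from where the row before left it, along the tool's axes as they then stand; what a row does not reach is not made up. A row lasts 1/10 s, in which the tool goes at most 50 mm and 8.59 degrees, less where a joint would pass 70% of its speed; a pose out of reach is approached as far as the arm can. A call with a gripper value outside its range is refused whole. The fingers move at their own pace and stop on an object; "squeeze" is the grip in N (left out, the last holds). Time passes only in rows, so rows that do not move let the fingers close. It gives the time, the measured TCP pose, the force, the opening and the grip force at its end, in the units of the state.
- ctrl.get_state(): the state, without advancing time (a new reading comes with each control period).
- ctrl.snapshot(name): name is "scene" or "top"; returns a dict with "pixels" (400x640x3 uint8, red, green, blue), "depth" (400x640 float32, m along the optical axis (not along the pixel's ray), 0 where there is no reading), "mtx" (3x3 intrinsics, pixels), "cam_to_world" (4x4, takes a point from camera to world coordinates). Camera axes: x right, y down, z forward; pixel columns grow to the right and rows downward; lengths in m; the calibration is good to about 2 mm. A picture is of the moment at which its call begins.
- ctrl.finish_job(): hands the job in; it is judged then, once.
The state is a dict: "t": time; "q": joint angles; "joint_velocities": joint speeds; "joint_torque": joint torques, N m; "eef_pos": TCP position; "tcp_rot": TCP orientation; "force": force on the tool from outside, world axes, zero at the start; "torque": the same for the moment, N m; "finger_gap": opening from 0.0 (shut) to 1.0 (fully open); "grasp_force": force on a finger pad.
Only numpy, scipy, OpenCV 4.12 (cv2) and the standard library are available. Lean on these libraries where they do the work, as an engineer would, in place of code of your own. Each camera call takes 0.05 s, during which the arm holds its last target. There are 200 camera calls.

## Working session

There is one attempt and no reset: what is moved stays moved. The work goes in short steps, Python scripts to look and compute and a tool call to move; the robot and the scene stay as the last step left them, time stands still between calls to the robot, and variables do not carry over. Pictures are saved under pics/ and viewed, at most 10 in all, crops included, and the job is handed in when it is done.

Besides the shell and the picture viewer there is one more tool, called after "Call:" by a JSON object that holds its "api" and its "payload". step_arm: Moves the arm, as the interface text tells. Its arguments: {"type":"object","properties":{"increments":{"type":"array","items":{"type":"object","properties":{"jaw":{"type":"number"},"x":{"type":"number"},"y":{"type":"number"},"z":{"type":"number"},"turn":{"type":"number"}}}},"squeeze":{"type":"number"}},"required":["increments"]}

```bash
mkdir -p pics
python3 - <<'E'
from station import ctrl
import cv2,numpy as np
for n in("top","scene"):
    s=ctrl.snapshot(n); cv2.imwrite(f"pics/{n}0.png",s["pixels"][:,:,::-1]); np.savez(f"{n}0.npz",**s)
print(ctrl.get_state())
E
```

```text
{'t': 0.1, 'q': array([-7.79964276e+01,  3.02421651e+00,  8.03069566e+01, -1.62812951e-03,
        9.67484439e+01, -4.02916269e+00]), 'joint_velocities': array([ 2.70612337e-03, -1.26847358e-01, -2.23432846e-01,  4.73844333e-05,
        4.72531744e-02,  3.50563321e-02]), 'joint_torque': array([ 1.19941586e-03, -3.82581997e+01, -3.60985780e+01, -9.55773862e-05,
        4.74889428e-03, -2.92373912e-06]), 'eef_pos': array([ 0.14500142, -0.50455632,  0.4039531 ]), 'tcp_rot': array([-1.79920466e+02, -3.98110302e-03,  1.60325421e+01]), 'force': array([-0.77266154,  0.56007267,  0.05994391]), 'torque': array([-0.03586755,  0.04248246,  0.02871537]), 'grasp_force': 0.0, 'finger_gap': 0.9984449537829301}
```

View pics/top0.png

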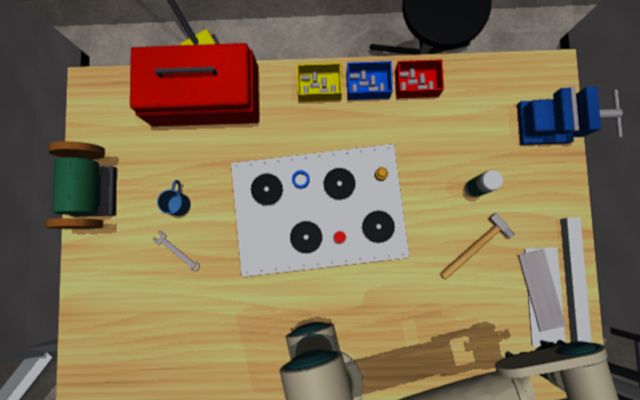

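View pics/scene0.png

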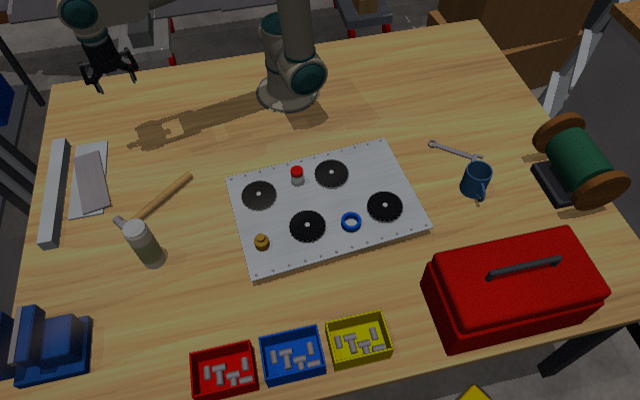

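The top view shows the covers at about (266,189), (339,183), (306,237) and (378,226). The jar is at (340,238), the tape roll at (301,180) and the weight at (382,174).

Run:
```python
import cv2,numpy as np
for n,seeds in(("top",[(266,189),(339,183),(306,237),(378,226),(340,238),(301,180),(382,174)]),("scene",[(385,206),(307,226),(331,173),(259,195)])):
    s=np.load(n+"0.npz");p=s["pixels"].astype(float);d=s["depth"];K=s["mtx"];T=s["cam_to_world"]
    for u,v in seeds:
        w=p[v-5:v+6,u-5:u+6].min(2); w=np.clip(w-70,0,None); yy,xx=np.mgrid[v-5:v+6,u-5:u+6]
        if w.sum()>0: uc,vc=(xx*w).sum()/w.sum(),(yy*w).sum()/w.sum()
        else: uc,vc=u,v
        z=np.median(d[v-4:v+5,u-4:u+5])if n=="top" else d[int(round(vc)),int(round(uc))]
        P=T@np.r_[np.linalg.inv(K)@[uc,vc,1]*z,1]
        print(n,round(uc,1),round(vc,1),P[:3].round(4),"r",np.hypot(P[0],P[1]).round(3))
    print(T[:3,3])
```

```text
top 266.0 188.5 [0.6032 0.1743 0.0609] r 0.628
top 339.1 182.9 [ 0.6145 -0.0523  0.0571] r 0.617
top 305.6 236.7 [0.4511 0.0551 0.0611] r 0.454
top 378.3 226.0 [ 0.4776 -0.1679  0.0575] r 0.506
top 342.6 241.0 [ 0.4341 -0.0562  0.0937] r 0.438
top 300.5 179.2 [0.6326 0.0682 0.0398] r 0.636
top 386.4 176.0 [ 0.6281 -0.1962  0.0787] r 0.658
[ 0.40355328 -0.01519093  1.39107836]
scene 384.7 204.2 [0.6039 0.1736 0.0596] r 0.628
scene 307.0 224.0 [ 0.62   -0.0538  0.0637] r 0.622
scene 331.1 171.3 [0.4546 0.0538 0.0627] r 0.458
scene 258.3 193.2 [ 0.479  -0.1689  0.0565] r 0.508
[ 1.29083869 -0.14444778  1.12297894]
```

Call:
{"api": "step_arm", "payload": {"increments": [{"jaw":0,"turn":0.14},{"turn":0.14},{"x":0.0243,"y":-0.028},{"x":0.0243,"y":-0.028},{"x":0.0243,"y":-0.028},{"x":0.0243,"y":-0.028},{"x":0.0243,"y":-0.028},{"x":0.0243,"y":-0.028},{"x":0.0243,"y":-0.028},{"x":0.0243,"y":-0.028},{"x":0.0243,"y":-0.028},{"x":0.0243,"y":-0.028},{"x":0.0243,"y":-0.028},{"x":0.0243,"y":-0.028},{"z":0.03},{"z":0.03},{"z":0.03},{"z":0.02},{},{}], "squeeze": 20}}

```text
validation failed for argument at $.in...
```

Call:
{"api": "step_arm", "payload": {"increments": [{"jaw":0,"x":0,"y":0,"z":0,"turn":0.14},{"jaw":0,"x":0,"y":0,"z":0,"turn":0.14}], "squeeze": 20}}

```text
t: 0.3
eef_pos: [0.145, -0.5046, 0.4042]
tcp_rot: [-179.9, 0.0, -0.3]
force: [-0.5, 0.3, -0.0]
finger_gap: 0.695
grasp_force: 0.0
```

Call:
{"api": "step_arm", "payload": {"increments": [{"jaw":0,"x":0.0243,"y":-0.028,"z":0,"turn":0},{"jaw":0,"x":0.0243,"y":-0.028,"z":0,"turn":0},{"jaw":0,"x":0.0243,"y":-0.028,"z":0,"turn":0},{"jaw":0,"x":0.0243,"y":-0.028,"z":0,"turn":0},{"jaw":0,"x":0.0243,"y":-0.028,"z":0,"turn":0},{"jaw":0,"x":0.0243,"y":-0.028,"z":0,"turn":0},{"jaw":0,"x":0.0243,"y":-0.028,"z":0,"turn":0},{"jaw":0,"x":0.0243,"y":-0.028,"z":0,"turn":0},{"jaw":0,"x":0.0243,"y":-0.028,"z":0,"turn":0},{"jaw":0,"x":0.0243,"y":-0.028,"z":0,"turn":0},{"jaw":0,"x":0.0243,"y":-0.028,"z":0,"turn":0},{"jaw":0,"x":0.0243,"y":-0.028,"z":0,"turn":0},{"jaw":0,"x":0,"y":0,"z":0.03,"turn":0},{"jaw":0,"x":0,"y":0,"z":0.03,"turn":0},{"jaw":0,"x":0,"y":0,"z":0.03,"turn":0},{"jaw":0,"x":0,"y":0,"z":0.03,"turn":0},{"jaw":0,"x":0,"y":0,"z":0.03,"turn":0},{"jaw":0,"x":0,"y":0,"z":0,"turn":0},{"jaw":0,"x":0,"y":0,"z":0,"turn":0}]}}

```text
t: 2.2
eef_pos: [0.4367, -0.1687, 0.2551]
tcp_rot: [-180.0, 0.0, -0.0]
force: [0.6, -1.1, 0.0]
finger_gap: -0.001
grasp_force: 0.0
```

Call:
{"api": "step_arm", "payload": {"increments": [{"jaw":0,"x":0,"y":0,"z":0.014,"turn":0},{"jaw":0,"x":0,"y":0,"z":0.002,"turn":0},{"jaw":0,"x":0,"y":0,"z":0.002,"turn":0},{"jaw":0,"x":0,"y":0,"z":0,"turn":0},{"jaw":0,"x":0,"y":0,"z":0,"turn":0}]}}

```text
t: 2.7
eef_pos: [0.4369, -0.1688, 0.2376]
tcp_rot: [180.0, -0.1, -0.0]
force: [1.0, 0.3, 0.6]
finger_gap: 0.005
grasp_force: 0.0
```

Call:
{"api": "step_arm", "payload": {"increments": [{"jaw":0,"x":0,"y":0,"z":0.002,"turn":0},{"jaw":0,"x":0,"y":0,"z":0,"turn":0}]}}

```text
t: 2.9
eef_pos: [0.4367, -0.1687, 0.2347]
tcp_rot: [180.0, 0.0, -0.0]
force: [0.3, -0.5, -0.5]
finger_gap: -0.0
grasp_force: 0.0
```

Call:
{"api": "step_arm", "payload": {"increments": [{"jaw":0,"x":0,"y":0,"z":0.002,"turn":0},{"jaw":0,"x":0,"y":0,"z":0,"turn":0}]}}

```text
t: 3.1
eef_pos: [0.4366, -0.1686, 0.2324]
tcp_rot: [-180.0, 0.0, -0.0]
force: [0.4, 0.2, 0.3]
finger_gap: 0.005
grasp_force: 0.0
```

Call:
{"api": "step_arm", "payload": {"increments": [{"jaw":0,"x":0,"y":0,"z":0.001,"turn":0},{"jaw":0,"x":0,"y":0,"z":0,"turn":0}]}}

```text
t: 3.3
eef_pos: [0.4366, -0.1686, 0.2315]
tcp_rot: [-180.0, 0.0, -0.0]
force: [0.7, -0.5, 1.0]
finger_gap: -0.005
grasp_force: 0.0
```

Call:
{"api": "step_arm", "payload": {"increments": [{"jaw":0,"x":0,"y":0,"z":0.001,"turn":0},{"jaw":0,"x":0,"y":0,"z":0,"turn":0}]}}

```text
t: 3.5
eef_pos: [0.4367, -0.1687, 0.2311]
tcp_rot: [180.0, -0.0, -0.0]
force: [-0.9, 0.7, 4.4]
finger_gap: 0.003
grasp_force: 1.8
```

Call:
{"api": "step_arm", "payload": {"increments": [{"jaw":0,"x":0,"y":0,"z":0.001,"turn":0},{"jaw":0,"x":0,"y":0,"z":0,"turn":0},{"jaw":0,"x":0,"y":0,"z":0,"turn":0}]}}

```text
t: 3.8
eef_pos: [0.4368, -0.1687, 0.2309]
tcp_rot: [180.0, -0.0, -0.0]
force: [-5.0, 2.8, 11.0]
finger_gap: 0.0
grasp_force: 5.5
```

Call:
{"api": "step_arm", "payload": {"increments": [{"jaw":0,"x":0,"y":0,"z":-0.02,"turn":0},{"jaw":0,"x":0,"y":0,"z":-0.04,"turn":0},{"jaw":0,"x":-0.0038,"y":-0.032,"z":0,"turn":0},{"jaw":0,"x":-0.0038,"y":-0.032,"z":0,"turn":0},{"jaw":0,"x":-0.0038,"y":-0.032,"z":0,"turn":0},{"jaw":0,"x":-0.0038,"y":-0.032,"z":0,"turn":0},{"jaw":0,"x":-0.0038,"y":-0.032,"z":0,"turn":0},{"jaw":0,"x":-0.0038,"y":-0.032,"z":0,"turn":0},{"jaw":0,"x":-0.0038,"y":-0.032,"z":0,"turn":0},{"jaw":0,"x":0,"y":0,"z":0.03,"turn":0},{"jaw":0,"x":0,"y":0,"z":0.015,"turn":0},{"jaw":0,"x":0,"y":0,"z":0.003,"turn":0},{"jaw":0,"x":0,"y":0,"z":0,"turn":0},{"jaw":0,"x":0,"y":0,"z":0,"turn":0}]}}

```text
t: 5.2
eef_pos: [0.4105, 0.0552, 0.2426]
tcp_rot: [-180.0, -0.1, -0.0]
force: [-0.4, 0.0, 0.1]
finger_gap: -0.004
grasp_force: 0.0
```

Call:
{"api": "step_arm", "payload": {"increments": [{"jaw":0,"x":0,"y":0,"z":0.002,"turn":0},{"jaw":0,"x":0,"y":0,"z":0,"turn":0}]}}

```text
t: 5.4
eef_pos: [0.4103, 0.0552, 0.2401]
tcp_rot: [180.0, -0.1, -0.0]
force: [0.1, 0.3, -0.0]
finger_gap: 0.001
grasp_force: 0.0
```

Call:
{"api": "step_arm", "payload": {"increments": [{"jaw":0,"x":0,"y":0,"z":0.001,"turn":0},{"jaw":0,"x":0,"y":0,"z":0,"turn":0}]}}

```text
t: 5.6
eef_pos: [0.4101, 0.0553, 0.2387]
tcp_rot: [180.0, -0.0, -0.0]
force: [-0.5, -0.3, 0.5]
finger_gap: 0.002
grasp_force: 0.0
```

Call:
{"api": "step_arm", "payload": {"increments": [{"jaw":0,"x":0,"y":0,"z":0.001,"turn":0},{"jaw":0,"x":0,"y":0,"z":0,"turn":0}]}}

```text
t: 5.8
eef_pos: [0.4101, 0.0553, 0.2376]
tcp_rot: [180.0, 0.0, -0.0]
force: [-0.4, 0.3, -0.2]
finger_gap: -0.001
grasp_force: 0.0
```

Call:
{"api": "step_arm", "payload": {"increments": [{"jaw":0,"x":0,"y":0,"z":0.001,"turn":0},{"jaw":0,"x":0,"y":0,"z":0,"turn":0}]}}

```text
t: 6.0
eef_pos: [0.4101, 0.0553, 0.2365]
tcp_rot: [180.0, 0.0, -0.0]
force: [-0.7, -0.2, -1.0]
finger_gap: 0.0
grasp_force: 0.0
```

Call:
{"api": "step_arm", "payload": {"increments": [{"jaw":0,"x":0,"y":0,"z":0.001,"turn":0},{"jaw":0,"x":0,"y":0,"z":0,"turn":0}]}}

```text
t: 6.2
eef_pos: [0.4101, 0.0554, 0.2356]
tcp_rot: [180.0, 0.0, -0.0]
force: [-0.8, -0.6, 0.4]
finger_gap: -0.002
grasp_force: 0.0
```

Call:
{"api": "step_arm", "payload": {"increments": [{"jaw":0,"x":0,"y":0,"z":0.001,"turn":0},{"jaw":0,"x":0,"y":0,"z":0,"turn":0}]}}

```text
t: 6.4
eef_pos: [0.4102, 0.0554, 0.2348]
tcp_rot: [180.0, -0.0, -0.0]
force: [0.1, -0.1, 1.3]
finger_gap: 0.002
grasp_force: 0.6
```

Call:
{"api": "step_arm", "payload": {"increments": [{"jaw":0,"x":0,"y":0,"z":0.001,"turn":0},{"jaw":0,"x":0,"y":0,"z":0,"turn":0}]}}

```text
t: 6.6
eef_pos: [0.4102, 0.0554, 0.2343]
tcp_rot: [180.0, -0.0, -0.0]
force: [-3.2, -0.0, 6.1]
finger_gap: -0.002
grasp_force: 3.4
```

Call:
{"api": "step_arm", "payload": {"increments": [{"jaw":0,"x":0,"y":0,"z":0.0005,"turn":0},{"jaw":0,"x":0,"y":0,"z":0,"turn":0},{"jaw":0,"x":0,"y":0,"z":0,"turn":0}]}}

```text
t: 6.9
eef_pos: [0.4102, 0.0554, 0.2343]
tcp_rot: [180.0, -0.0, -0.0]
force: [-6.1, -0.3, 10.5]
finger_gap: -0.002
grasp_force: 5.3
```

Call:
{"api": "step_arm", "payload": {"increments": [{"jaw":0,"x":0,"y":0,"z":-0.02,"turn":0},{"jaw":0,"x":0,"y":0,"z":-0.03,"turn":0},{"jaw":0,"x":0.03,"y":-0.0237,"z":0,"turn":0},{"jaw":0,"x":0.03,"y":-0.0237,"z":0,"turn":0},{"jaw":0,"x":0.03,"y":-0.0237,"z":0,"turn":0},{"jaw":0,"x":0.03,"y":-0.0237,"z":0,"turn":0},{"jaw":0,"x":0.03,"y":-0.0237,"z":0,"turn":0},{"jaw":0,"x":0,"y":0,"z":0.03,"turn":0},{"jaw":0,"x":0,"y":0,"z":0.01,"turn":0},{"jaw":0,"x":0,"y":0,"z":0.002,"turn":0},{"jaw":0,"x":0,"y":0,"z":0.002,"turn":0},{"jaw":0,"x":0,"y":0,"z":0,"turn":0},{"jaw":0,"x":0,"y":0,"z":0,"turn":0}]}}

```text
t: 8.2
eef_pos: [0.5602, 0.1736, 0.2405]
tcp_rot: [-180.0, -0.1, -0.0]
force: [0.3, 0.5, 0.7]
finger_gap: -0.003
grasp_force: 0.0
```

Call:
{"api": "step_arm", "payload": {"increments": [{"jaw":0,"x":0,"y":0,"z":0.001,"turn":0},{"jaw":0,"x":0,"y":0,"z":0,"turn":0}]}}

```text
t: 8.4
eef_pos: [0.5601, 0.1738, 0.2386]
tcp_rot: [-180.0, -0.0, -0.0]
force: [-0.1, -0.3, 0.2]
finger_gap: -0.001
grasp_force: 0.0
```

Call:
{"api": "step_arm", "payload": {"increments": [{"jaw":0,"x":0,"y":0,"z":0.001,"turn":0},{"jaw":0,"x":0,"y":0,"z":0,"turn":0}]}}

```text
t: 8.6
eef_pos: [0.5601, 0.1738, 0.237]
tcp_rot: [180.0, 0.0, -0.0]
force: [0.2, 0.1, -0.7]
finger_gap: -0.0
grasp_force: 0.0
```

Call:
{"api": "step_arm", "payload": {"increments": [{"jaw":0,"x":0,"y":0,"z":0.001,"turn":0},{"jaw":0,"x":0,"y":0,"z":0,"turn":0}]}}

```text
t: 8.8
eef_pos: [0.5601, 0.1738, 0.236]
tcp_rot: [180.0, 0.0, -0.0]
force: [0.3, 0.3, -0.8]
finger_gap: 0.002
grasp_force: 0.0
```

Call:
{"api": "step_arm", "payload": {"increments": [{"jaw":0,"x":0,"y":0,"z":0.001,"turn":0},{"jaw":0,"x":0,"y":0,"z":0,"turn":0}]}}

```text
t: 9.0
eef_pos: [0.5601, 0.1738, 0.235]
tcp_rot: [180.0, 0.0, -0.0]
force: [0.1, 0.7, -0.0]
finger_gap: 0.001
grasp_force: 0.0
```

Call:
{"api": "step_arm", "payload": {"increments": [{"jaw":0,"x":0,"y":0,"z":0.001,"turn":0},{"jaw":0,"x":0,"y":0,"z":0,"turn":0}]}}

```text
t: 9.2
eef_pos: [0.5602, 0.1738, 0.2346]
tcp_rot: [180.0, -0.0, -0.0]
force: [-1.7, -0.2, 2.5]
finger_gap: -0.0
grasp_force: 1.3
```

Call:
{"api": "step_arm", "payload": {"increments": [{"jaw":0,"x":0,"y":0,"z":0.001,"turn":0},{"jaw":0,"x":0,"y":0,"z":0,"turn":0}]}}

```text
t: 9.4
eef_pos: [0.5602, 0.1739, 0.2343]
tcp_rot: [-180.0, -0.0, -0.0]
force: [-4.9, -0.5, 8.7]
finger_gap: 0.002
grasp_force: 4.0
```

Call:
{"api": "step_arm", "payload": {"increments": [{"jaw":0,"x":0,"y":0,"z":-0.02,"turn":0},{"jaw":0,"x":0,"y":0,"z":-0.03,"turn":0},{"jaw":0,"x":0.002,"y":0.0324,"z":0,"turn":0},{"jaw":0,"x":0.002,"y":0.0324,"z":0,"turn":0},{"jaw":0,"x":0.002,"y":0.0324,"z":0,"turn":0},{"jaw":0,"x":0.002,"y":0.0324,"z":0,"turn":0},{"jaw":0,"x":0.002,"y":0.0324,"z":0,"turn":0},{"jaw":0,"x":0.002,"y":0.0324,"z":0,"turn":0},{"jaw":0,"x":0.002,"y":0.0324,"z":0,"turn":0},{"jaw":0,"x":0,"y":0,"z":0.03,"turn":0},{"jaw":0,"x":0,"y":0,"z":0.01,"turn":0},{"jaw":0,"x":0,"y":0,"z":0.002,"turn":0},{"jaw":0,"x":0,"y":0,"z":0,"turn":0},{"jaw":0,"x":0,"y":0,"z":0,"turn":0}]}}

```text
t: 10.8
eef_pos: [0.5744, -0.0524, 0.2424]
tcp_rot: [180.0, -0.1, 0.0]
force: [0.1, 0.1, 0.9]
finger_gap: 0.002
grasp_force: 0.0
```

Call:
{"api": "step_arm", "payload": {"increments": [{"jaw":0,"x":0,"y":0,"z":0.002,"turn":0},{"jaw":0,"x":0,"y":0,"z":0,"turn":0}]}}

```text
t: 11.0
eef_pos: [0.5742, -0.0527, 0.2396]
tcp_rot: [180.0, -0.0, 0.0]
force: [-0.3, -0.1, 0.3]
finger_gap: 0.0
grasp_force: 0.0
```

Call:
{"api": "step_arm", "payload": {"increments": [{"jaw":0,"x":0,"y":0,"z":0.001,"turn":0},{"jaw":0,"x":0,"y":0,"z":0,"turn":0}]}}

```text
t: 11.2
eef_pos: [0.5741, -0.0529, 0.2382]
tcp_rot: [180.0, 0.0, -0.0]
force: [-0.8, -0.1, -0.8]
finger_gap: -0.003
grasp_force: 0.0
```

Call:
{"api": "step_arm", "payload": {"increments": [{"jaw":0,"x":0,"y":0,"z":0.001,"turn":0},{"jaw":0,"x":0,"y":0,"z":0,"turn":0}]}}

```text
t: 11.4
eef_pos: [0.5741, -0.053, 0.237]
tcp_rot: [180.0, 0.0, -0.0]
force: [0.1, 0.2, 0.5]
finger_gap: -0.001
grasp_force: 0.0
```

Call:
{"api": "step_arm", "payload": {"increments": [{"jaw":0,"x":0,"y":0,"z":0.001,"turn":0},{"jaw":0,"x":0,"y":0,"z":0,"turn":0}]}}

```text
t: 11.6
eef_pos: [0.5741, -0.053, 0.236]
tcp_rot: [180.0, 0.0, -0.0]
force: [-0.3, -0.3, -0.1]
finger_gap: -0.0
grasp_force: 0.0
```

Call:
{"api": "step_arm", "payload": {"increments": [{"jaw":0,"x":0,"y":0,"z":0.001,"turn":0},{"jaw":0,"x":0,"y":0,"z":0,"turn":0}]}}

```text
t: 11.8
eef_pos: [0.5741, -0.053, 0.235]
tcp_rot: [180.0, 0.0, -0.0]
force: [0.3, 0.4, 0.0]
finger_gap: 0.002
grasp_force: 0.0
```

Call:
{"api": "step_arm", "payload": {"increments": [{"jaw":0,"x":0,"y":0,"z":0.001,"turn":0},{"jaw":0,"x":0,"y":0,"z":0,"turn":0}]}}

```text
t: 12.0
eef_pos: [0.5741, -0.053, 0.234]
tcp_rot: [180.0, 0.0, -0.0]
force: [0.9, 0.3, -0.3]
finger_gap: -0.001
grasp_force: 0.0
```

Call:
{"api": "step_arm", "payload": {"increments": [{"jaw":0,"x":0,"y":0,"z":0.001,"turn":0},{"jaw":0,"x":0,"y":0,"z":0,"turn":0}]}}

```text
t: 12.2
eef_pos: [0.5741, -0.053, 0.233]
tcp_rot: [180.0, 0.0, -0.0]
force: [-0.3, -0.1, 0.5]
finger_gap: -0.0
grasp_force: 0.0
```

Call:
{"api": "step_arm", "payload": {"increments": [{"jaw":0,"x":0,"y":0,"z":0.001,"turn":0},{"jaw":0,"x":0,"y":0,"z":0,"turn":0}]}}

```text
t: 12.4
eef_pos: [0.5741, -0.053, 0.232]
tcp_rot: [180.0, 0.0, -0.0]
force: [0.4, -0.1, -0.2]
finger_gap: 0.005
grasp_force: 0.0
```

Call:
{"api": "step_arm", "payload": {"increments": [{"jaw":0,"x":0,"y":0,"z":0.001,"turn":0},{"jaw":0,"x":0,"y":0,"z":0,"turn":0}]}}

```text
t: 12.6
eef_pos: [0.5741, -0.053, 0.2311]
tcp_rot: [180.0, -0.0, -0.0]
force: [0.6, -0.1, -0.1]
finger_gap: -0.001
grasp_force: 0.1
```

Call:
{"api": "step_arm", "payload": {"increments": [{"jaw":0,"x":0,"y":0,"z":0.001,"turn":0},{"jaw":0,"x":0,"y":0,"z":0,"turn":0}]}}

```text
t: 12.8
eef_pos: [0.5741, -0.053, 0.2301]
tcp_rot: [180.0, -0.0, -0.0]
force: [-0.6, -0.0, 0.6]
finger_gap: 0.0
grasp_force: 0.3
```

Call:
{"api": "step_arm", "payload": {"increments": [{"jaw":0,"x":0,"y":0,"z":0.001,"turn":0},{"jaw":0,"x":0,"y":0,"z":0,"turn":0}]}}

```text
t: 13.0
eef_pos: [0.5741, -0.053, 0.2292]
tcp_rot: [180.0, -0.0, -0.0]
force: [0.4, -0.1, 0.2]
finger_gap: 0.0
grasp_force: 0.4
```

Call:
{"api": "step_arm", "payload": {"increments": [{"jaw":0,"x":0,"y":0,"z":0.001,"turn":0},{"jaw":0,"x":0,"y":0,"z":0,"turn":0}]}}

```text
t: 13.2
eef_pos: [0.5742, -0.053, 0.2282]
tcp_rot: [180.0, -0.0, -0.0]
force: [1.0, -0.9, 1.1]
finger_gap: 0.002
grasp_force: 0.6
```

Call:
{"api": "step_arm", "payload": {"increments": [{"jaw":0,"x":0,"y":0,"z":0.001,"turn":0},{"jaw":0,"x":0,"y":0,"z":0,"turn":0}]}}

```text
t: 13.4
eef_pos: [0.5742, -0.053, 0.2276]
tcp_rot: [180.0, -0.0, -0.0]
force: [-0.1, 0.2, 2.7]
finger_gap: -0.004
grasp_force: 1.6
```

Run:
```python
from station import ctrl
import cv2
s=ctrl.snapshot("scene"); cv2.imwrite("pics/rock.png",cv2.resize(s["pixels"][130:290,210:450,::-1],(720,480),interpolation=2))
```

```text
(no output)
```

View pics/rock.png

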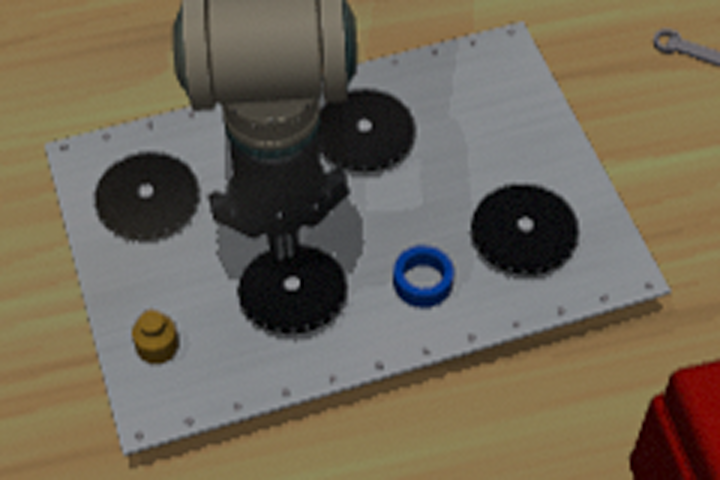

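The crop shows the fingertips at about (285,250), on the near rim of the weight-side cover, whose dot is at (292,284). That rim gave about 3.5 mm under very little force, so this is the loose cover. Next I'll move to its middle.

Call:
{"api": "step_arm", "payload": {"increments": [{"jaw":0,"x":0,"y":0,"z":-0.005,"turn":0},{"jaw":0,"x":0,"y":0,"z":-0.01,"turn":0},{"jaw":0,"x":0.0215,"y":0,"z":0,"turn":0},{"jaw":0,"x":0.0215,"y":0,"z":0,"turn":0},{"jaw":0,"x":0,"y":0,"z":0.004,"turn":0},{"jaw":0,"x":0,"y":0,"z":0.003,"turn":0},{"jaw":0,"x":0,"y":0,"z":0,"turn":0},{"jaw":0,"x":0,"y":0,"z":0,"turn":0}]}}

```text
t: 14.25
eef_pos: [0.6165, -0.053, 0.2351]
tcp_rot: [180.0, 0.0, -0.0]
force: [0.0, 0.5, 0.0]
finger_gap: 0.0
grasp_force: 0.0
```

Call:
{"api": "step_arm", "payload": {"increments": [{"jaw":0,"x":0,"y":0,"z":0.002,"turn":0},{"jaw":0,"x":0,"y":0,"z":0,"turn":0}]}}

```text
t: 14.45
eef_pos: [0.6168, -0.053, 0.2331]
tcp_rot: [180.0, 0.0, -0.0]
force: [-0.6, 0.2, -0.0]
finger_gap: 0.0
grasp_force: 0.0
```

Call:
{"api": "step_arm", "payload": {"increments": [{"jaw":0,"x":0,"y":0,"z":0.001,"turn":0},{"jaw":0,"x":0,"y":0,"z":0.001,"turn":0},{"jaw":0,"x":0,"y":0,"z":0,"turn":0}]}}

```text
t: 14.75
eef_pos: [0.6171, -0.053, 0.2318]
tcp_rot: [180.0, -0.0, -0.0]
force: [-2.6, 0.4, 4.1]
finger_gap: 0.003
grasp_force: 2.2
```

Call:
{"api": "step_arm", "payload": {"increments": [{"jaw":0,"x":0,"y":0,"z":0.001,"turn":0},{"jaw":0,"x":0,"y":0,"z":0,"turn":0}]}}

```text
t: 14.95
eef_pos: [0.6171, -0.053, 0.2311]
tcp_rot: [180.0, -0.0, -0.0]
force: [-4.0, 0.1, 5.9]
finger_gap: -0.004
grasp_force: 3.2
```

Call:
{"api": "step_arm", "payload": {"increments": [{"jaw":0,"x":0,"y":0,"z":0.001,"turn":0},{"jaw":0,"x":0,"y":0,"z":0,"turn":0}]}}

```text
t: 15.15
eef_pos: [0.6171, -0.053, 0.2303]
tcp_rot: [180.0, -0.0, -0.0]
force: [-4.1, 0.4, 7.1]
finger_gap: 0.001
grasp_force: 3.4
```

Call:
{"api": "step_arm", "payload": {"increments": [{"jaw":0,"x":0,"y":0,"z":0.001,"turn":0},{"jaw":0,"x":0,"y":0,"z":0,"turn":0}]}}

```text
t: 15.35
eef_pos: [0.6171, -0.053, 0.2292]
tcp_rot: [180.0, -0.0, -0.0]
force: [-3.9, 0.7, 7.4]
finger_gap: -0.0
grasp_force: 3.5
```

Call:
{"api": "step_arm", "payload": {"increments": [{"jaw":0,"x":0,"y":0,"z":0.001,"turn":0},{"jaw":0,"x":0,"y":0,"z":0,"turn":0}]}}

```text
t: 15.55
eef_pos: [0.6171, -0.053, 0.2283]
tcp_rot: [180.0, -0.0, -0.0]
force: [-3.2, 0.1, 6.6]
finger_gap: -0.001
grasp_force: 3.5
```

Call:
{"api": "step_arm", "payload": {"increments": [{"jaw":0,"x":0,"y":0,"z":0.001,"turn":0},{"jaw":0,"x":0,"y":0,"z":0,"turn":0}]}}

```text
t: 15.75
eef_pos: [0.6171, -0.053, 0.2277]
tcp_rot: [180.0, -0.0, -0.0]
force: [-5.6, 0.4, 9.8]
finger_gap: 0.0
grasp_force: 4.8
```

Call:
{"api": "step_arm", "payload": {"increments": [{"jaw":0,"x":0,"y":0,"z":0.001,"turn":0},{"jaw":0,"x":0,"y":0,"z":0,"turn":0}]}}

```text
t: 15.95
eef_pos: [0.6171, -0.053, 0.2276]
tcp_rot: [180.0, -0.0, -0.0]
force: [-9.3, -0.5, 14.2]
finger_gap: 0.0
grasp_force: 7.2
```

Call:
{"api": "step_arm", "payload": {"increments": [{"jaw":0,"x":0,"y":0,"z":0.001,"turn":0},{"jaw":0,"x":0,"y":0,"z":0,"turn":0}]}}

```text
t: 16.15
eef_pos: [0.6172, -0.053, 0.2275]
tcp_rot: [180.0, -0.1, -0.0]
force: [-11.1, 0.8, 18.7]
finger_gap: -0.002
grasp_force: 9.6
```

Call:
{"api": "step_arm", "payload": {"increments": [{"jaw":0,"x":0,"y":0,"z":0.001,"turn":0},{"jaw":0,"x":0,"y":0,"z":0,"turn":0},{"jaw":0,"x":0,"y":0,"z":0,"turn":0}]}}

```text
t: 16.45
eef_pos: [0.6172, -0.053, 0.2274]
tcp_rot: [180.0, -0.1, -0.0]
force: [-14.1, 1.3, 24.5]
finger_gap: -0.0
grasp_force: 12.0
```

Call:
{"api": "step_arm", "payload": {"increments": [{"jaw":0,"x":0,"y":0,"z":-0.004,"turn":0},{"jaw":0,"x":0,"y":0,"z":-0.006,"turn":0},{"jaw":0,"x":0,"y":0,"z":0,"turn":0},{"jaw":0,"x":0,"y":0,"z":0,"turn":0},{"jaw":0,"x":0,"y":0,"z":0.002,"turn":0},{"jaw":0,"x":0,"y":0,"z":0.001,"turn":0},{"jaw":0,"x":0,"y":0,"z":0,"turn":0},{"jaw":0,"x":0,"y":0,"z":0,"turn":0}]}}

```text
t: 17.25
eef_pos: [0.6171, -0.053, 0.2299]
tcp_rot: [180.0, 0.0, -0.0]
force: [0.9, -0.4, -0.3]
finger_gap: -0.002
grasp_force: 0.0
```

Call:
{"api": "step_arm", "payload": {"increments": [{"jaw":0,"x":0,"y":0,"z":0.001,"turn":0},{"jaw":0,"x":0,"y":0,"z":0.001,"turn":0},{"jaw":0,"x":0,"y":0,"z":0,"turn":0},{"jaw":0,"x":0,"y":0,"z":0,"turn":0}]}}

```text
t: 17.65
eef_pos: [0.6171, -0.053, 0.2282]
tcp_rot: [180.0, -0.0, -0.0]
force: [-0.7, -0.2, -0.7]
finger_gap: 0.0
grasp_force: 0.0
```

Call:
{"api": "step_arm", "payload": {"increments": [{"jaw":0,"x":0,"y":0,"z":0.001,"turn":0},{"jaw":0,"x":0,"y":0,"z":0.001,"turn":0},{"jaw":0,"x":0,"y":0,"z":0,"turn":0}]}}

```text
t: 17.95
eef_pos: [0.6172, -0.053, 0.2276]
tcp_rot: [180.0, -0.0, -0.0]
force: [-4.7, 0.8, 7.4]
finger_gap: -0.003
grasp_force: 3.8
```

It stayed seated after release: first contact is now about 4 mm lower, and it is firm. I'll press a little harder and hand in.

Call:
{"api": "step_arm", "payload": {"increments": [{"jaw":0,"x":0,"y":0,"z":0.001,"turn":0},{"jaw":0,"x":0,"y":0,"z":0.001,"turn":0},{"jaw":0,"x":0,"y":0,"z":0,"turn":0},{"jaw":0,"x":0,"y":0,"z":0,"turn":0},{"jaw":0,"x":0,"y":0,"z":0,"turn":0}]}}

```text
t: 18.45
eef_pos: [0.6172, -0.053, 0.2275]
tcp_rot: [180.0, -0.1, -0.0]
force: [-9.5, 0.3, 17.9]
finger_gap: -0.006
grasp_force: 8.8
```

```bash
python3 -c "
from station import ctrl
s=ctrl.get_state();print(s['force'],s['eef_pos']);print(ctrl.finish_job())"
```

```text
[-9.54659033  0.34049283 17.94219353] [ 0.61718836 -0.05296752  0.22748888]
the job is handed in; nothing more can be done
None
```

The loose cover was the one at about (0.617, −0.053) m. I pressed it down about 4 mm at its middle on to its firm seat, where it stayed after a release, and handed in at 18.45 s with the fingertips still pressing on it at about 18 N; I did not re-press its rim afterwards.

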